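# Free the offset forming lever and hold it balanced over its stand

### The job

Swing the red cam fully round so that its nose is off the forming lever, which stays lying in the wooden rack meanwhile. Then lift the lever out by its balance point without letting it tip, and hold it level above the green stand as it will be fitted: steel boss over the grey fork, yellow blade over the middle of the white mould, about 4 cm clear of both. Finish while still holding it there; do not knock the stand with it, and leave the two cups alone.

Things in the scene. Friction and masses are not known exactly. Their poses are not given: they have to be found in the camera images.
- rack: Fixed wooden rack, base board 270 x 130 x 15 mm; origin on the bench under the middle of the stored lever's bar; x along the bar to its boss, y to the cam post, z up. The bar's axis lies 75 mm up, in an open saddle (x = -25 to -5 mm, 50 mm wide, 83 mm high); the boss on a block (x = 97 to 127 mm, 57 mm high). Between them both sides of the bar are free. Lever lifts straight up.
- cam (a joint): Angle of the red cam about its upright post, rad. 0 to 0.25 at start: its nose (16 mm wide, 55 mm from post) lies 2.5 mm above the bar, handle pointing away from the bar (rack +y at 0). Grows anticlockwise from above, handle swinging to the blade end (rack -x at 1.57); stop at 1.6. Freed above 1.3. Stays where left; about 1 N at the knob moves it.
- cam_pivot (a point): Point on the fixed axis of the cam, at the height of the cam plate, 92.5 mm above the bench; in the rack frame at x = -45, y = 45 mm. The cam plate is 12 mm thick, its top 98.5 mm above the bench.
- cam_knob (a point): Centre of the upright black knob on the cam's handle, 65 mm from the cam's axis: a cylinder 16 mm across and 40 mm tall, its centre 118.5 mm and its top 138.5 mm above the bench.
- lever_mid (a point): Middle of the straight aluminium bar of the loose lever (about 0.47 kg): bar 200 mm long (x), 14 wide (y), 18 high (z). x points to the heavy dark steel boss (36 mm across, 34 mm long in y) at x = 112 mm. At x = -88 mm a blue clamp 34 x 22 x 22 mm with a yellow blade, 50 mm wide, 6 thick, below it. It balances at x = 52 mm, towards the boss: grip there, across the bar.
- lever_boss (a point): Centre of the steel boss, on the bar's axis, 112 mm from the middle of the bar.
- lever_blade (a point): Lowest point of the yellow blade's round edge: 88 mm from the middle of the bar away from the boss and 54 mm below the bar's axis.
- stand: Fixed forming stand, green base 310 x 130 x 18 mm; origin on the bench under its middle. x runs from the mould to the fork, z up; a fitted or held lever has its x axis along this x axis.
- stand_fork (a point): Middle of the open top of the grey fork, between its two cheeks (42 mm apart), level with their tops 100 mm above the bench; 112 mm along stand +x. The centre of the boss belongs over it.
- stand_mould (a point): Centre of the mouth of the white round plaster mould (110 mm across), at rim height 62 mm above the bench; 88 mm along stand -x. The blade belongs over it.
- clay_cup_mid (a point): Bystander: terracotta cup 72 mm wide, 85 mm tall, beyond the work; point at its centre.
- grey_cup_mid (a point): Bystander: grey cup 58 mm wide, 62 mm tall, on the robot's side of the work; point at its centre.
Mind the look-alikes: they are no part of the job. Leave any pink look-alike of the part that bears lever_mid alone.

How it is judged:
By the outcome, as a careful person would: the job done as asked, in the order asked, and still so for the second after the job is handed in, while the arm keeps its last pose, push and grip.
It also fails if it takes over 58 s, if anything falls off the work surface, if the arm or the gripper's body presses on something with over 40 N, if the wrist force passes 120 N, or if a joint passes its speed limit or range.

### The arm

A 6-joint arm with a two-finger parallel gripper is mounted at the origin on the work surface. World frame = base frame: x ahead of the robot, y to its left, z up, the work surface at z = 0. Lengths are in m, angles in rad, forces in N, time in s.
With the tool pointing down it reaches from about 0.375 to 0.75 m from the base axis. Payload 9 kg.
Tool frame: the origin (TCP) lies midway between the tips of the shut fingers; the grasp point (between the pads) lies 19 mm behind it; z points along the fingers, y is the line along which they close (so a half turn about z gives the same grasp; the last joint's range is limited). The gripper opens to 85 mm and grips with 20 to 120 N. Pads are 22 mm wide; open, the fingers measure 114 mm over their backs; the gripper's body (76 mm by 85 mm) begins 54 mm behind the grasp point. The pads swing forward as they close: fully open they stand 13 mm farther back than shut.
Start: joints at [-1.461, 0.104, 0.097, 1.564, 0, 1.353], TCP at [0.193, -0.568, 0.231] pointing down, gripper open.
Joint ranges: [-2.99, 2.99], [-0.84, 1.86], [-1.1, 1.16], [-1.84, 2.11], [-1.51, 1.56], [-3.14, 3.14]. Speed limits (rad/s): [2.22, 2.22, 2.57, 3.14, 3.14, 3.14].

### API

Orientations are given as a unit quaternion [w, x, y, z].
In Python, from plant import sense, get_image, camera_params, finish_job gives the robot as it stands.
- The arm moves only by the tool drive_tool, never from a script. Its argument "increments" is a list of rows, each a list of 3 entries, a list of its own where there are three numbers: the shift along the tool's x, y, z in cm, then the turn, a rotation vector about the tool's x, y, z in rad, then the closure, from -1 (fully open) to 1 (shut), so that 0 is half open. In form: [[[tx, ty, tz], [wx, wy, wz], jaw], ...]. A call has 1 to 10 rows; each row is the pose to reach, as a shift and turn from the pose commanded when the call began, along the tool's axes at that moment; what a row does not reach only later rows make up. A row lasts 1/8 s, in which the tool goes at most 62.5 mm and 10.7 degrees, less where a joint would pass 70% of its speed; a pose out of reach is approached as far as the arm can. A call with a gripper value outside its range is refused whole. The fingers move at their own pace and stop on an object; "newtons" is the grip in N (left out, the last holds). Time passes only in rows, so rows that repeat a pose let the fingers close. It gives the time, the measured TCP pose, the force, the opening and the grip force at its end, in the units of the state.
- sense(): the state, without advancing time (a new reading comes with each control period).
- get_image(name): name is "scene" or "top" or "wrist"; returns (picture, depth): 400x640x3 uint8, red, green, blue; 400x640 float32, m along the optical axis (not along the pixel's ray), 0 where there is no reading.
- camera_params(name): a dict with "fx", "fy", "cx", "cy" (pixels), "D" ([k1, k2, p1, p2, k3] as OpenCV has them; the pictures are not rectified), "cam_to_world" (4x4, takes a point from camera to world coordinates); the wrist camera has in their place "T_tool_cam" (4x4, takes a point from camera to tool coordinates, whose origin is the TCP and whose axes are the flange's). Camera axes: x right, y down, z forward; pixel columns grow to the right and rows downward; lengths in m; the calibration is good to about 2 mm. A picture is of the moment at which its call begins: read the wrist's pose just before it. camera_params takes no time and is no camera call.
- finish_job(): hands the job in; it is judged then, once.
The state is a dict: "time": time; "joint_positions": joint angles; "joint_velocities": joint speeds; "effort": joint torques, N m; "position": TCP position; "tool_rot": TCP orientation; "ft_force": force on the tool from outside, world axes, zero at the start; "wrist_torque": the same for the moment, N m; "finger_gap": finger opening in m; "gripper_force": force on a finger pad.
Only numpy, scipy, OpenCV 4.12 (cv2) and the standard library are available. Lean on these libraries where they do the work, as an engineer would, in place of code of your own. Each camera call takes 0.05 s, during which the arm holds its last target. There are 200 camera calls.

## Working session

There is one attempt and no reset: what is moved stays moved. The work goes in short steps, Python scripts to look and compute and a tool call to move; the robot and the scene stay as the last step left them, time stands still between calls to the robot, and variables do not carry over. Pictures are saved under pics/ and viewed, at most 10 in all, crops included, and the job is handed in when it is done.

Besides the shell and the picture viewer there is one more tool, called as name([rows], argument=value, ...), one row to a line, values as JSON. drive_tool: Moves the arm, as the interface text tells. Its arguments: {"type":"object","properties":{"increments":{"type":"array","items":{"type":"array"}},"newtons":{"type":"number"}},"required":["increments"]}

```bash
mkdir -p pics; cat > h.py <<'E'
import numpy as np,cv2
from plant import sense,get_image,camera_params,finish_job
from scipy.spatial.transform import Rotation as R
def grab(n,save=None):
    s=sense(); im,d=get_image(n); c=camera_params(n)
    if n=='wrist':
        q=s['tool_rot']; T=np.eye(4); T[:3,:3]=R.from_quat([q[1],q[2],q[3],q[0]]).as_matrix(); T[:3,3]=s['position']
        c['cam_to_world']=T@np.array(c['T_tool_cam'])
    c['T']=np.array(c['cam_to_world'])
    if save: cv2.imwrite('pics/'+save,im[:,:,::-1])
    return im,d,c
def K(c): return np.array([[c['fx'],0,c['cx']],[0,c['fy'],c['cy']],[0,0,1.]])
def rays(c,uv):
    p=cv2.undistortPoints(np.array(uv,float).reshape(-1,1,2),K(c),np.array(c['D'],float)).reshape(-1,2)
    return np.c_[p,np.ones(len(p))]
def onplane(c,uv,z):
    r=rays(c,uv)@c['T'][:3,:3].T; o=c['T'][:3,3]
    return o+r*((z-o[2])/r[:,2])[:,None]
def cloud(c,d,mask):
    v,u=np.nonzero(mask&(d>0)); r=rays(c,np.c_[u,v])*d[v,u][:,None]
    return r@c['T'][:3,:3].T+c['T'][:3,3]
def proj(c,P):
    Ti=np.linalg.inv(c['T']); return cv2.projectPoints(np.array(P,float).reshape(-1,1,3),cv2.Rodrigues(Ti[:3,:3])[0],Ti[:3,3],K(c),np.array(c['D'],float))[0].reshape(-1,2)
E
python3 - <<'E'
from h import *
s=sense();print(s)
for n in('scene','top'):
    im,d,c=grab(n,n+'0.png');print(n,c['T'].round(3).tolist(),c['fx'])
    np.savez(n+'0.npz',im=im,d=d)
E
```

```text
{'time': 0.0, 'joint_positions': array([-1.46067071e+00,  1.04674604e-01,  9.64986375e-02,  1.56390059e+00,
       -1.93223494e-05,  1.35310632e+00]), 'joint_velocities': array([-9.94984670e-04,  2.11200687e-03, -1.03438951e-03,  1.72241875e-04,
        8.34719911e-06, -2.41613562e-04]), 'effort': array([-9.99716030e-04, -5.56937206e+01,  5.03640103e+01,  1.74999260e-02,
       -3.52202278e-04, -1.27963875e-05]), 'position': array([ 0.19315832, -0.56771882,  0.23055295]), 'tool_rot': array([-6.39705951e-04,  9.86596958e-01,  1.63174851e-01,  2.47628394e-05]), 'ft_force': array([ 0.08250704, -0.0019798 ,  0.46347393]), 'wrist_torque': array([-0.03067582, -0.02312501,  0.02622997]), 'gripper_force': 0.0, 'finger_gap': 0.08527217751463158}
scene [[-0.167, 0.741, -0.651, 1.129], [0.986, 0.129, -0.105, 0.027], [0.006, -0.659, -0.752, 0.812], [0.0, 0.0, 0.0, 1.0]] 435.70500870437263
top [[-0.027, -0.998, 0.061, 0.442], [-1.0, 0.027, 0.008, -0.045], [-0.01, -0.061, -0.998, 0.85], [0.0, 0.0, 0.0, 1.0]] 370.66484212821496
```

View pics/top0.png

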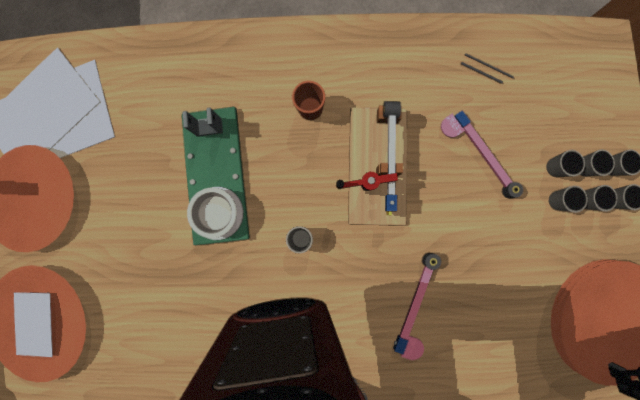

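View pics/scene0.png

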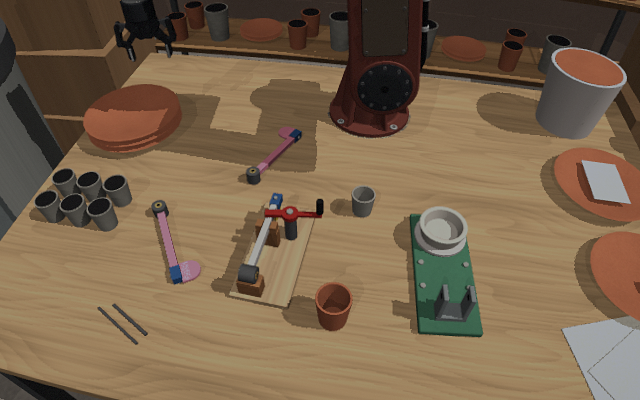

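The top view shows the lever in the rack (boss 392,110; clamp 391,203), the cam with its pivot at (371,181) and knob at (341,184), and the stand with fork (203,123) and mould (215,214). The cups are at (309,98) and (300,239). The pink levers are the look-alikes.

```bash
python3 - <<'E'
from h import *
z=np.load('top0.npz');im,d=z['im'],z['d'];c=camera_params('top');c['T']=np.array(c['cam_to_world'])
hsv=cv2.cvtColor(im,cv2.COLOR_RGB2HSV);H,S,V=[hsv[...,i].astype(int) for i in range(3)]
def box(u0,v0,u1,v1):
    m=np.zeros(d.shape,bool);m[v0:v1,u0:u1]=1;return m
def rect(m,name,z):
    m=cv2.morphologyEx(m.astype(np.uint8),cv2.MORPH_OPEN,np.ones((2,2)))
    n,l,st,_=cv2.connectedComponentsWithStats(m);k=1+st[1:,4].argmax()
    pts=np.argwhere(l==k)[:,::-1].astype(float)
    W=onplane(c,pts,z)[:,:2];r=cv2.minAreaRect(W.astype(np.float32));print(name,len(pts),'mean',W.mean(0).round(4),'rect',np.round(r[0],4),np.round(r[1],4),round(r[2],2))
    return W
grn=(H>60)&(H<95)&(S>80)&box(160,90,270,260);rect(grn,'green',.018)
P=cloud(c,d,box(170,90,260,260));print('stand z hist',np.histogram(P[:,2],bins=np.arange(-.01,.13,.01))[0])
m=P[(P[:,2]>.053)&(P[:,2]<.07)];cc=cv2.minEnclosingCircle(m[:,:2].astype(np.float32));print('rim',cc,np.median(m[:,2]))
f=P[(P[:,2]>.09)];print('fork',cv2.minAreaRect(f[:,:2].astype(np.float32)),f[:,2].max())
red=((H<6)|(H>172))&(S>170)&(V>90)&box(330,160,410,200);W=rect(red,'red',.0985)
blk=(V<50)&box(330,170,352,198);rect(blk,'knob',.1385)
blu=(H>100)&(H<125)&(S>120)&box(380,185,405,220);rect(blu,'blue',.086)
gry=(S<60)&(V>110)&box(382,120,402,168);W=rect(gry,'bar',.084)
vx,vy,x,y=cv2.fitLine(W.astype(np.float32),cv2.DIST_HUBER,0,.01,.01).ravel();print('bar line',vx,vy,x,y,np.arctan2(vy,vx))
bs=(V<90)&(S<110)&box(380,98,404,122);rect(bs,'boss',.093)
wd=box(340,100,415,232)
P=cloud(c,d,wd);b=P[(abs(P[:,2]-.015)<.005)];print('board',cv2.minAreaRect(b[:,:2].astype(np.float32)))
P=cloud(c,d,box(384,122,400,165));b=P[(abs(P[:,2]-.084)<.008)];vx,vy,x,y=cv2.fitLine(b[:,:2].astype(np.float32),cv2.DIST_HUBER,0,.01,.01).ravel();print('bar depth',len(b),vx,vy,x,y,np.median(b[:,2]))
P=cloud(c,d,box(290,75,330,125));b=P[P[:,2]>.07];print('clay',b.mean(0));P=cloud(c,d,box(283,222,317,256));b=P[P[:,2]>.05];print('grey',b.mean(0))
v=(slice(90,240),slice(330,420));cv2.imwrite('pics/crop.png',cv2.resize(im[90:250,160:420,::-1],None,fx=3,fy=3,interpolation=2))
E
```

```text
green 3602 mean [0.5865 0.2032] rect [0.5565 0.2098] [0.3034 0.1267] 5.19
stand z hist [3750 3980 3976  954 1086  208  272  718   50   52  123   77    0    0]
rim ((0.5541311502456665, 0.2136543244123459), 0.137027308344841) 0.06166072445473164
fork ((0.6716746091842651, 0.22307038307189941), (0.03751279413700104, 0.06322314590215683), 4.5211687088012695) 0.10312568332108762
red 379 mean [ 0.5254 -0.1418] rect [ 0.5246 -0.1371] [0.1024 0.0348] 88.45
knob 46 mean [ 0.5154 -0.0719] rect [ 0.516  -0.0721] [0.0116 0.0136] 88.33
blue 138 mean [ 0.4793 -0.177 ] rect [ 0.4792 -0.1783] [0.0208 0.0312] 87.89
bar 374 mean [ 0.6036 -0.1848] rect [ 0.6034 -0.1847] [0.0148 0.1004] 87.48
bar line 0.9989244 -0.04636924 0.61287594 -0.18575592 -0.046385873
boss 260 mean [ 0.6752 -0.1866] rect [ 0.6745 -0.1863] [0.0362 0.0344] 88.72
board ((0.5703070163726807, -0.1619054079055786), (0.1311807930469513, 0.2689914107322693), 87.19780731201172)
bar depth 331 0.99845207 -0.0556191 0.60298276 -0.18317989 0.08424699804875224
clay [ 0.71545454 -0.00952236  0.08174001]
grey [0.40858293 0.01959257 0.06031037]
```

View pics/crop.png

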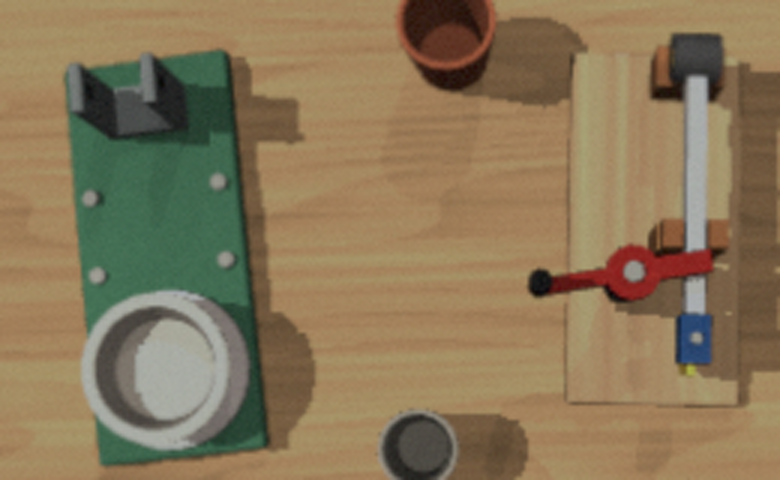

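drive_tool([
  [[46.5, -36.5, 3], [0, 0, -1.35], 0.3],
  [[46.5, -36.5, 3], [0, 0, -1.35], 0.3],
  [[46.5, -36.5, 3], [0, 0, -1.35], 0.3],
  [[46.5, -36.5, 3], [0, 0, -1.35], 0.3],
  [[46.5, -36.5, 3], [0, 0, -1.35], 0.3],
  [[46.5, -36.5, 3], [0, 0, -1.35], 0.3],
  [[46.5, -36.5, 3], [0, 0, -1.35], 0.3],
  [[46.5, -36.5, 3], [0, 0, -1.35], 0.3],
  [[46.5, -36.5, 3], [0, 0, -1.35], 0.3],
  [[46.5, -36.5, 3], [0, 0, -1.35], 0.3],
])

```text
time: 1.35
position: [0.5167, -0.0699, 0.2007]
tool_rot: [-0.0, 0.667, 0.745, 0.0]
ft_force: [-0.7, -0.6, 0.4]
finger_gap: 0.0298
gripper_force: 0.0
```

drive_tool([
  [[0, 0, 0], [0, 0, 0], 0.3],
  [[0, 0, 0], [0, 0, 0], 0.3],
])

```text
time: 1.6
position: [0.5156, -0.0731, 0.201]
tool_rot: [-0.0, 0.668, 0.744, -0.0]
ft_force: [-0.6, -0.6, 0.2]
finger_gap: 0.0297
gripper_force: 0.0
```

```bash
python3 - <<'E'
from h import *
s=sense();print(s['time'],s['position'],s['finger_gap'],R.from_quat(np.r_[s['tool_rot'][1:],s['tool_rot'][0]]).as_matrix().round(3).tolist(),s['joint_positions'].round(3))
im,d,c=grab('wrist','w1.png')
for n,p in dict(knob=[.516,-.072,.1385],piv=[.5227,-.136,.0985],mid=[.5655,-.183,.084],grip=[.6174,-.1854,.084],boss=[.6774,-.188,.093]).items(): print(n,proj(c,p).round(0))
E
```

```text
1.6 [ 0.51555795 -0.07312886  0.20101913] 0.02967461363820474 [[-0.107, 0.994, -0.001], [0.994, 0.107, -0.0], [-0.0, -0.001, -1.0]] [-0.392 -0.142 -0.201  1.512 -0.     1.072]
knob [[320. 216.]]
piv [[319. 264.]]
mid [[354. 299.]]
grip [[402. 305.]]
boss [[459. 318.]]
```

View pics/w1.png

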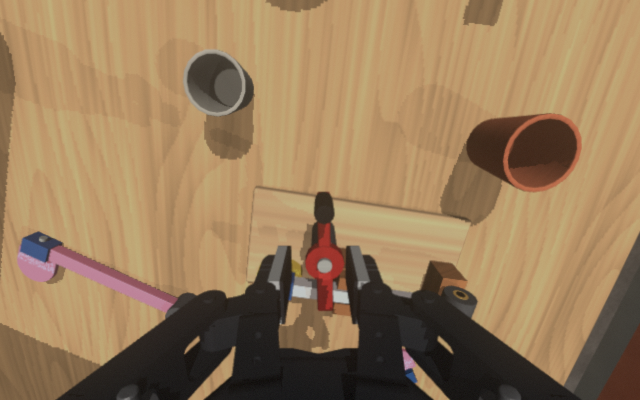

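```bash
python3 - <<'E'
from h import *
im,d,c=grab('wrist')
print(onplane(c,[[323,199],[323,208]],.1385),onplane(c,[[324.5,265]],.0985), c['T'][:3,3])
g=im[180:225,300:345].max(2);m=(g<60);v,u=np.nonzero(m);print('dark box',u.min()+300,u.max()+300,v.min()+180,v.max()+180)
P=cloud(c,d,np.pad(m,((180,175),(300,295))));print(np.percentile(P,[5,50,95],axis=0)); t=P[P[:,2]>.132];print(len(t),t.mean(0))
hsv=cv2.cvtColor(im,cv2.COLOR_RGB2HSV);mm=((hsv[...,0]<5)|(hsv[...,0]>174))&(hsv[...,1]>170)&(hsv[...,2]>80)
mm[:200]=0;mm[330:]=0;mm[:,:295]=0;mm[:,350:]=0
W=onplane(c,np.argwhere(mm)[:,::-1],.0985);print(cv2.minAreaRect(W[:,:2].astype(np.float32)))
E
```

```text
[[ 0.51676133 -0.05851867  0.1385    ]
 [ 0.51755415 -0.06561636  0.1385    ]] [[ 0.52762766 -0.1371426   0.0985    ]] [0.50647243 0.00498058 0.34518776]
dark box 315 332 193 224
[[ 0.51284599 -0.07441172  0.10948388]
 [ 0.5180953  -0.06572393  0.13892596]
 [ 0.52357998 -0.06259453  0.14074185]]
275 [ 0.51840079 -0.06835788  0.13915339]
((0.5296615362167358, -0.1411692500114441), (0.03623443841934204, 0.09356649965047836), 20.603967666625977)
```

drive_tool([
  [[0.3, 0.2, 4], [0, 0, 0], 0.3],
  [[0.3, 0.2, 8.9], [0, 0, 0], 0.3],
  [[0.3, 0.2, 8.9], [0, 0, 0], 0.3],
  [[0.3, 0.2, 8.9], [0, 0, 0], 0.3],
])

```text
time: 2.2
position: [0.5181, -0.0704, 0.1142]
tool_rot: [0.001, 0.669, 0.744, 0.0]
ft_force: [-1.0, 0.1, 0.6]
finger_gap: 0.03
gripper_force: 0.0
```

drive_tool([
  [[-0.07, -1, 0], [0, 0, -0.15], 0.3],
  [[-0.3, -1.95, 0], [0, 0, -0.3], 0.3],
  [[-0.65, -2.85, 0], [0, 0, -0.45], 0.3],
  [[-1.15, -3.75, 0], [0, 0, -0.6], 0.3],
  [[-1.75, -4.5, 0], [0, 0, -0.75], 0.3],
  [[-2.5, -5.15, 0], [0, 0, -0.9], 0.3],
  [[-3.3, -5.7, 0], [0, 0, -1.05], 0.3],
  [[-4.2, -6.15, 0], [0, 0, -1.2], 0.3],
  [[-5.15, -6.45, 0], [0, 0, -1.35], 0.3],
  [[-6.1, -6.6, 0], [0, 0, -1.5], 0.3],
])

```text
time: 3.45
position: [0.4598, -0.1386, 0.1154]
tool_rot: [0.002, -0.02, 1.0, -0.001]
ft_force: [0.6, 1.6, -0.2]
finger_gap: 0.0299
gripper_force: 0.6
```

drive_tool([
  [[0, 0, 0], [0, 0, 0], 0.3],
  [[0, 0, 0], [0, 0, 0], 0.3],
])

```text
time: 3.7
position: [0.4591, -0.1376, 0.1137]
tool_rot: [0.001, -0.016, 1.0, -0.001]
ft_force: [-0.3, 0.9, -0.2]
finger_gap: 0.0296
gripper_force: 0.0
```

```bash
cat > camchk.py <<'E'
from h import *
s=sense();print(s['time'],s['position'],R.from_quat(np.r_[s['tool_rot'][1:],s['tool_rot'][0]]).as_matrix().round(3).tolist())
im,d,c=grab('top');print('red mask top')
hsv=cv2.cvtColor(im,cv2.COLOR_RGB2HSV);m=((hsv[...,0]<6)|(hsv[...,0]>172))&(hsv[...,1]>170)&(hsv[...,2]>90)
m[:160]=0;m[215:]=0;m[:,:340]=0;m[:,410:]=0
W=onplane(c,np.argwhere(m)[:,::-1],.0985)[:,:2]-[.5245,-.1365];a=np.degrees(np.arctan2(W[:,1],W[:,0]));r=np.hypot(*W.T)
o=r>.025;print(len(W),np.histogram(a[o]%360,bins=np.arange(0,361,20))[0],a[o][(a[o]%360<150)].mean(), r.max())
cv2.imwrite('pics/crop2.png',cv2.resize(im[80:260,300:430,::-1],None,fx=3,fy=3))
E
python3 camchk.py
```

```text
3.7 [ 0.45908189 -0.1376407   0.1136669 ] [[-0.999, -0.033, 0.002], [-0.033, 0.999, -0.001], [-0.002, -0.001, -1.0]]
red mask top
192 [48  0  0  0  0  0  0  0  0  0  0  0  0  0  0  0  0 21] 7.263502911587319 0.04531871189578731
```

drive_tool([
  [[0, -0.4, 0], [0, 0, 0], 0.3],
  [[0, -0.4, 0], [0, 0, 0], 0.3],
  [[0, -0.4, 0], [0, 0, 0], 0.3],
])

```text
time: 4.12
position: [0.4587, -0.1401, 0.1126]
tool_rot: [0.0, -0.018, 1.0, 0.001]
ft_force: [-0.9, 7.6, 5.3]
finger_gap: 0.0297
gripper_force: 3.7
```

drive_tool([
  [[0, 0.5, 0], [0, 0, 0], 0.3],
  [[0, 0.5, -5], [0, 0, 0], 0.3],
  [[0, 0.5, -10], [0, 0, 0], 0.3],
  [[0, 0.5, -10], [0, 0, 0], 0.3],
  [[0, 0.5, -10], [0, 0, 0], -0.3],
])

```text
time: 4.75
position: [0.4584, -0.1363, 0.2118]
tool_rot: [-0.0, -0.018, 1.0, -0.0]
ft_force: [-0.6, 0.1, 0.6]
finger_gap: 0.047
gripper_force: 0.0
```

```bash
python3 camchk.py; python3 - <<'E'
from h import *
im,d,c=grab('wrist','w2.png')
for n,p in dict(piv=[.5227,-.136,.0985],mid=[.5655,-.183,.084],grip=[.6174,-.1854,.084],boss=[.6774,-.188,.093]).items(): print(n,proj(c,p).round(0))
E
```

```text
4.75 [ 0.45838342 -0.13629844  0.21175321] [[-0.999, -0.036, -0.0], [-0.036, 0.999, -0.0], [0.0, -0.0, -1.0]]
red mask top
316 [49  1  0  0  0  0  0  0 15  0  0  0  0  0  0  0  0 21] 7.756601832605271 0.04531871189578731
piv [[316. 261.]]
mid [[272. 288.]]
grip [[271. 326.]]
boss [[268. 373.]]
```

View pics/w2.png

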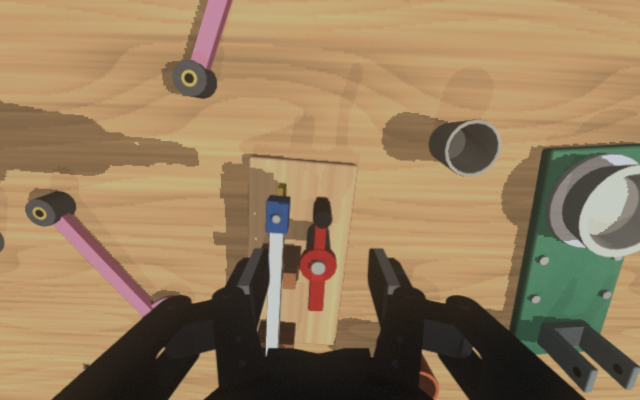

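The cam is at its stop: its red nose now points along the rack (318,265 to 316,305) and is off the bar. The bar runs from the clamp (277,213) down to (272,345).

drive_tool([
  [[-5, -1.8, 0], [0, 0, 0.08], -0.3],
  [[-10, -3.6, 0], [0, 0, 0.08], -0.3],
  [[-15.7, -5.5, 2], [0, 0, 0.08], -0.3],
  [[-15.7, -5.5, 5], [0, 0, 0.08], -0.3],
  [[-15.7, -5.5, 5], [0, 0, 0.08], -0.3],
  [[-15.7, -5.5, 5], [0, 0, 0.08], -0.3],
])

```text
time: 5.6
position: [0.617, -0.1854, 0.1634]
tool_rot: [0.0, 0.022, 1.0, -0.0]
ft_force: [1.0, 0.1, 0.8]
finger_gap: 0.0553
gripper_force: 0.0
```

```bash
python3 - <<'E'
from h import *
s=sense();print(s['position'],R.from_quat(np.r_[s['tool_rot'][1:],s['tool_rot'][0]]).as_matrix().round(3).tolist())
im,d,c=grab('wrist','w3.png');np.savez('w3.npz',im=im,d=d,T=c['T'])
hsv=cv2.cvtColor(im,cv2.COLOR_RGB2HSV);H,S,V=[hsv[...,i].astype(int) for i in range(3)]
for n,p in dict(piv=[.5227,-.136,.0985],clamp=[.4777,-.179,.086],mid=[.5655,-.183,.084],grip=[.6174,-.1854,.084]).items(): print(n,proj(c,p).round(0))
m=(H>100)&(H<125)&(S>120);k,l,st,cn=cv2.connectedComponentsWithStats(m.astype(np.uint8));print(st[1:][st[1:,4]>80],cn[1:][st[1:,4]>80])
for i in np.nonzero(st[:,4]>80)[0]:
    if i: W=onplane(c,np.argwhere(l==i)[:,::-1],.086)[:,:2];print(cv2.minAreaRect(W.astype(np.float32)))
m=(S<45)&(V>130);m[:, :220]=0;m[:,420:]=0
P=cloud(c,d,m);P=P[abs(P[:,2]-.084)<.006]
print(len(P));print(cv2.fitLine(P[:,:2].astype(np.float32),cv2.DIST_HUBER,0,.01,.01).ravel(),np.ptp(P,axis=0),cv2.minAreaRect(P[:,:2].astype(np.float32)))
E
```

```text
[ 0.61695929 -0.18543024  0.16340942] [[-0.999, 0.044, 0.001], [0.044, 0.999, -0.0], [-0.001, -0.0, -1.0]]
piv [[386.  84.]]
clamp [[320.  17.]]
mid [[319. 148.]]
grip [[319. 212.]]
[[ 308    0   30   50 1247]
 [ 148  234   30   28  313]] [[322.43223737  24.85324779]
 [161.32587859 248.01916933]]
((0.48258650302886963, -0.17726226150989532), (0.019628847017884254, 0.029614070430397987), 86.90252685546875)
((0.6435753703117371, -0.3215554654598236), (0.023614581674337387, 0.01440388523042202), 36.22368621826172)
3778
[ 0.9987163  -0.0506532   0.5727227  -0.18172535] [0.18368679 0.02562268 0.00638292] ((0.5747014284133911, -0.18154208362102509), (0.017193133011460304, 0.18361099064350128), 85.77561950683594)
```

View pics/w3.png

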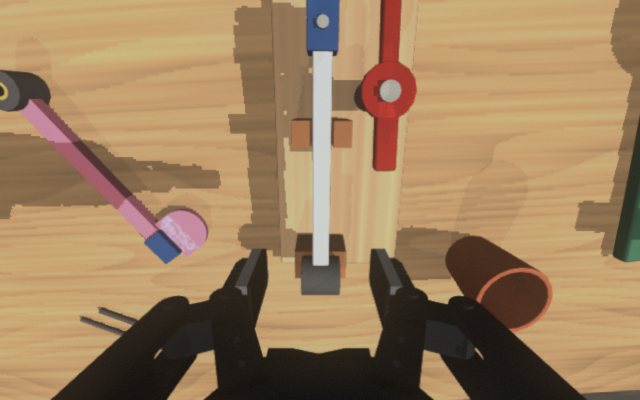

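```bash
python3 - <<'E'
from h import *
z=np.load('w3.npz');im=z['im'];c=camera_params('wrist');c['T']=z['T']
col=im[:,318:325].astype(int).mean(1);print([ (v,col[v].round().tolist()) for v in list(range(46,57,2))+list(range(256,272,2))])
print(onplane(c,[[322,51]],.086),onplane(c,[[320,264],[322,150]],.084),onplane(c,[[342,121],[342,137]],.083),onplane(c,[[389,90]],.0985),onplane(c,[[322,21]],.086))
E
```

```text
[(46, [64.0, 88.0, 133.0]), (48, [64.0, 88.0, 132.0]), (50, [77.0, 84.0, 103.0]), (52, [199.0, 200.0, 196.0]), (54, [202.0, 204.0, 199.0]), (56, [202.0, 204.0, 200.0]), (256, [203.0, 208.0, 205.0]), (258, [203.0, 208.0, 205.0]), (260, [204.0, 208.0, 205.0]), (262, [204.0, 208.0, 205.0]), (264, [199.0, 203.0, 200.0]), (266, [88.0, 85.0, 81.0]), (268, [78.0, 74.0, 69.0]), (270, [81.0, 76.0, 72.0])]
[[ 0.49852259 -0.17825037  0.086     ]] [[ 0.66579805 -0.18667301  0.084     ]
 [ 0.5669017  -0.18097072  0.084     ]] [[ 0.54609103 -0.16511512  0.083     ]
 [ 0.55786204 -0.16534173  0.083     ]] [[ 0.52649596 -0.13407195  0.0985    ]] [[ 0.48018372 -0.17751198  0.086     ]]
```

drive_tool([
  [[-0.3, 0.1, 4], [0, 0, 0], -0.3],
  [[-0.3, 0.1, 8], [0, 0, 0], -0.3],
  [[-0.3, 0.1, 10.7], [0, 0, 0], -0.3],
  [[-0.3, 0.1, 10.7], [0, 0, 0], -0.3],
  [[-0.3, 0.1, 10.7], [0, 0, 0], -0.3],
])

```text
time: 6.28
position: [0.6214, -0.1853, 0.0582]
tool_rot: [0.002, 0.022, 1.0, -0.001]
ft_force: [0.3, -0.1, -0.5]
finger_gap: 0.0559
gripper_force: 0.0
```

drive_tool([
  [[0, 0, 0], [0, 0, 0], 0.2],
  [[0, 0, 0], [0, 0, 0], 0.5],
  [[0, 0, 0], [0, 0, 0], 0.7],
  [[0, 0, 0], [0, 0, 0], 1],
  [[0, 0, 0], [0, 0, 0], 1],
  [[0, 0, 0], [0, 0, 0], 1],
  [[0, 0, 0], [0, 0, 0], 1],
], newtons=70)

```text
time: 7.15
position: [0.6209, -0.1849, 0.0564]
tool_rot: [0.001, 0.022, 1.0, -0.0]
ft_force: [-1.3, 1.6, 6.4]
finger_gap: 0.013
gripper_force: 68.3
```

drive_tool([
  [[0, 0, -0.3], [0, 0, 0], 1],
  [[0, 0, -0.6], [0, 0, 0], 1],
  [[0, 0, -1], [0, 0, 0], 1],
  [[0, 0, -1.5], [0, 0, 0], 1],
  [[0, 0, -2], [0, 0, 0], 1],
  [[0, 0, -2], [0, 0, 0], 1],
])

```text
time: 7.9
position: [0.6208, -0.1849, 0.076]
tool_rot: [0.0, 0.022, 1.0, -0.0]
ft_force: [0.5, 0.3, -5.6]
finger_gap: 0.0129
gripper_force: 68.2
```

```bash
python3 - <<'E'
from h import *
s=sense();print(s['position'],s['wrist_torque'],s['gripper_force'],s['finger_gap'])
im,d,c=grab('scene','s4.png')
cv2.imwrite('pics/s4c.png',cv2.resize(im[150:330,180:380,::-1],None,fx=3,fy=3))
E
```

```text
[ 0.62077451 -0.18494925  0.07602806] [ 0.00455678 -0.00829328 -0.00554691] 68.15325379371643 0.012895732139800465
```

View pics/s4c.png

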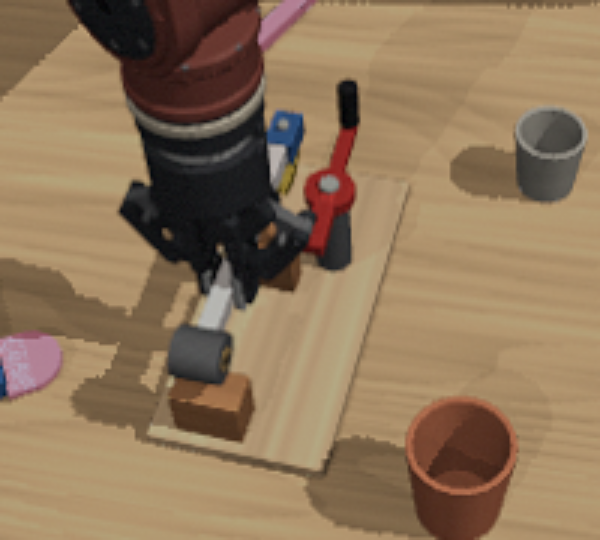

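```bash
python3 - <<'E'
from h import *
for n in('top','scene'):
    z=np.load(n+'0.npz');im,d=z['im'],z['d'];c=camera_params(n);c['T']=np.array(c['cam_to_world'])
    hsv=cv2.cvtColor(im,cv2.COLOR_RGB2HSV);H,S,V=[hsv[...,i].astype(int) for i in range(3)]
    v,u=np.mgrid[:400,:640]
    P=np.zeros(d.shape+(3,));P[v,u]=(rays(c,np.c_[u.ravel(),v.ravel()])*d.reshape(-1,1)@c['T'][:3,:3].T+c['T'][:3,3]).reshape(400,640,3)
    near=(abs(P[...,0]-.556)<.2)&(abs(P[...,1]-.21)<.11)
    g=(H>60)&(H<95)&(S>80)&near
    W=onplane(c,np.argwhere(g)[:,::-1],.018)[:,:2];r=cv2.minAreaRect(W.astype(np.float32));print(n,'green',r)
    for (cx,cy,rr) in [(.469,.202,.075)]:
        m=near&(abs(P[...,2]-.062)<.004)&(np.hypot(P[...,0]-cx,P[...,1]-cy)<rr)&(S<70)
        W=onplane(c,np.argwhere(m)[:,::-1],.062)[:,:2]
        print('rim',len(W),cv2.minEnclosingCircle(W.astype(np.float32)),cv2.fitEllipse(cv2.convexHull(W.astype(np.float32))))
    m=near&(P[...,2]>.094)&(P[...,2]<.106)&(P[...,0]>.62)
    W=onplane(c,np.argwhere(m)[:,::-1],.1)[:,:2];print('fork',len(W),cv2.minAreaRect(W.astype(np.float32)))
    k,l,st,cn=cv2.connectedComponentsWithStats(m.astype(np.uint8))
    for i in range(1,k):
        if st[i,4]>8: print(st[i],onplane(c,[cn[i]],.1)[0].round(4))
E
```

```text
top green ((0.5588527917861938, 0.2119094729423523), (0.3037606477737427, 0.12709961831569672), 5.189213275909424)
rim 742 ((0.4721257984638214, 0.20533257722854614), 0.05493151396512985) ((0.4717279076576233, 0.20536518096923828), (0.10830947756767273, 0.10887966305017471), 112.74839782714844)
fork 174 ((0.6708654165267944, 0.2224908024072647), (0.03775801509618759, 0.06284080445766449), 4.718929290771484)
[206 107   7  18  93] [0.673  0.1967 0.1   ]
[183 111   6  17  81] [0.6682 0.2484 0.1   ]
scene green ((0.5674153566360474, 0.21211089193820953), (0.3109031915664673, 0.12964403629302979), 5.410879611968994)
rim 493 ((0.4763655364513397, 0.20553739368915558), 0.05504417419433594) ((0.47616124153137207, 0.2056300938129425), (0.10634640604257584, 0.10854653269052505), 48.61845397949219)
fork 185 ((0.6769248843193054, 0.22276443243026733), (0.03709721192717552, 0.06331725418567657), 6.5201616287231445)
[442 285   7  18  88] [0.6795 0.1974 0.1   ]
[469 286   8  18  97] [0.6747 0.2489 0.1   ]
```

drive_tool([
  [[0, 0, -3], [0, 0, 0], 1],
  [[0, 0, -6], [0, 0, 0], 1],
  [[0, 0, -9], [0, 0, 0], 1],
  [[0, 0, -12], [0, 0, 0], 1],
  [[0, 0, -15], [0, 0, 0], 1],
  [[0, 0, -17], [0, 0, 0], 1],
  [[0, 0, -17], [0, 0, 0], 1],
])

```text
time: 8.82
position: [0.6211, -0.1851, 0.2469]
tool_rot: [0.001, 0.022, 1.0, -0.001]
ft_force: [-0.1, -0.0, -5.7]
finger_gap: 0.0128
gripper_force: 69.0
```

drive_tool([
  [[0.1, 1, 0], [0, 0, 0], 1],
  [[0.2, 3.5, 0], [0, 0, 0], 1],
  [[0.4, 7, 0], [0, 0, 0], 1],
  [[0.6, 10.5, 0], [0, 0, 0], 1],
  [[0.9, 14, 0], [0, 0, 0], 1],
  [[1.1, 17.5, 0], [0, 0, 0], 1],
  [[1.3, 21, 0], [0, 0, 0], 1],
  [[1.5, 24, 0], [0, 0, 0], 1],
  [[1.6, 26, 0], [0, 0, 0], 1],
  [[1.6, 26.5, 0], [0, 0, 0], 1],
])

```text
time: 10.07
position: [0.6155, 0.0825, 0.2449]
tool_rot: [-0.0, 0.021, 1.0, -0.0]
ft_force: [0.0, 0.2, -5.5]
finger_gap: 0.0128
gripper_force: 68.9
```

drive_tool([
  [[0.1, 1, 0], [0, 0, -0.02], 1],
  [[0.2, 3.5, 0], [0, 0, -0.05], 1],
  [[0.4, 7, 0], [0, 0, -0.08], 1],
  [[0.6, 10, 0], [0, 0, -0.11], 1],
  [[0.8, 12.5, 0], [0, 0, -0.13], 1],
  [[0.9, 13.7, 0], [0, 0, -0.135], 1],
  [[0.9, 13.7, 0], [0, 0, -0.135], 1],
  [[0.9, 13.7, 0], [0, 0, -0.135], 1],
])

```text
time: 11.08
position: [0.6132, 0.217, 0.2452]
tool_rot: [-0.0, -0.045, 0.999, -0.0]
ft_force: [-0.8, 0.2, -5.0]
finger_gap: 0.0132
gripper_force: 68.9
```

```bash
cat > chk.py <<'E'
from h import *
import sys
s=sense();print(s['time'],s['position'],R.from_quat(np.r_[s['tool_rot'][1:],s['tool_rot'][0]]).as_matrix().round(3).tolist(),s['wrist_torque'])
for n in('wrist','top'):
    im,d,c=grab(n,n+sys.argv[1]+'.png');np.savez(n+sys.argv[1]+'.npz',im=im,d=d,T=c['T'])
a=np.hstack([cv2.imread('pics/wrist%s.png'%sys.argv[1])[:, :],cv2.imread('pics/top%s.png'%sys.argv[1])[60:280,100:320].repeat(2,0).repeat(2,1)[:400]])
cv2.imwrite('pics/b%s.png'%sys.argv[1],cv2.resize(a,(800,296)))
E
python3 chk.py 5
```

```text
11.075 [0.61321539 0.21697432 0.24521136] [[-0.996, -0.09, -0.0], [-0.09, 0.996, -0.001], [0.0, -0.001, -1.0]] [-0.02370755 -0.00193485 -0.06830531]
```

View pics/wrist5.png

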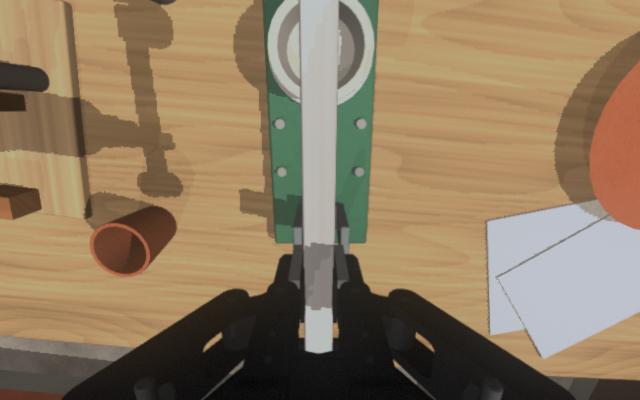

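View pics/top5.png

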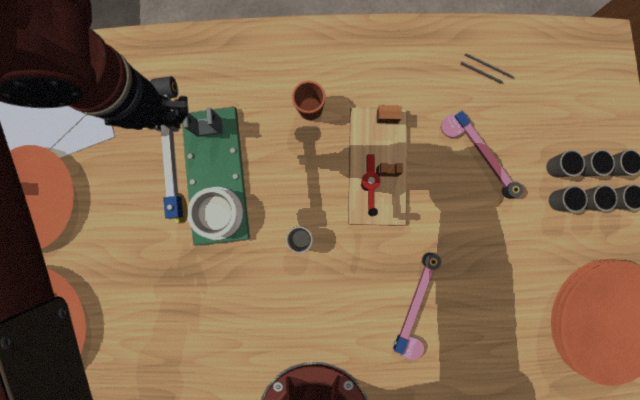

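```bash
cat > lev.py <<'E'
from h import *
import sys
t=sys.argv[1];z0=sense()['position'][2]
z=np.load('wrist%s.npz'%t);im,d=z['im'],z['d'];c=camera_params('wrist');c['T']=z['T']
m=np.zeros(d.shape,bool);m[5:235,306:334]=1
P=cloud(c,d,m);ax=z0+.0186;P=P[abs(P[:,2]-ax-.009)<.03];P=P[abs(P[:,2]-np.median(P[:,2]))<.01]
A=np.c_[P,];k=np.polyfit(P[:,0],P[:,2],1);print('bar z slope',k,'ztop med',np.median(P[:,2]),'expect',ax+.009)
print('line',cv2.fitLine(P[:,:2].astype(np.float32),cv2.DIST_HUBER,0,.01,.01).ravel())
m=np.zeros(d.shape,bool);m[0:115,255:385]=1
Q=cloud(c,d,m&(im.max(2)>0));Q=Q[abs(Q[:,2]-.062)<.004];print('rim wrist',len(Q),cv2.fitEllipse(cv2.convexHull(Q[:,:2].astype(np.float32))))
hsv=cv2.cvtColor(im,cv2.COLOR_RGB2HSV);H,S=hsv[...,0],hsv[...,1]
g=(H>60)&(H<95)&(S>80);W=onplane(c,np.argwhere(g)[:,::-1],.018)[:,:2]
r=[];
for x in np.arange(.5,.62,.01):
    w=W[abs(W[:,0]-x)<.005,1];r.append((x,(np.percentile(w,.5)+np.percentile(w,99.5))/2))
print('stand line',np.polyfit(*np.array(r).T,1),np.polyval(np.polyfit(*np.array(r).T,1),[.474,.674]))
z=np.load('top%s.npz'%t);im,d=z['im'],z['d'];c=camera_params('top');c['T']=z['T']
hsv=cv2.cvtColor(im,cv2.COLOR_RGB2HSV);H,S=hsv[...,0],hsv[...,1]
b=(H>100)&(H<125)&(S>120);b[:180]=0;b[240:]=0;b[:,:150]=0;b[:,255:]=0
W=onplane(c,np.argwhere(b)[:,::-1],ax+.011)[:,:2];print('clamp',cv2.minAreaRect(W.astype(np.float32)),np.median(cloud(c,d,b)[:,2]),ax+.011)
E
python3 lev.py 5
```

```text
bar z slope [-0.00052866  0.27463333] ztop med 0.2743519026795659 expect 0.2728923255716009
line [0.99582654 0.09126639 0.53867453 0.21025677]
rim wrist 2680 ((0.4731597900390625, 0.20567409694194794), (0.10523109883069992, 0.10879338532686234), 178.09677124023438)
stand line [-0.2905979   0.38410827] [0.24636486 0.18824528]
clamp ((0.4745104908943176, 0.200063556432724), (0.03262262046337128, 0.027067817747592926), 4.856038570404053) 0.2746829790499129 0.2748923255716009
```

drive_tool([
  [[0, 0.05, 2], [0, 0, 0.005], 1],
  [[0, 0.05, 4], [0, 0, 0.005], 1],
  [[0, 0.05, 6], [0, 0, 0.005], 1],
  [[0, 0.05, 8], [0, 0, 0.005], 1],
  [[0, 0.05, 9.5], [0, 0, 0.005], 1],
  [[0, 0.05, 10.4], [0, 0, 0.005], 1],
  [[0, 0.05, 10.7], [0, 0, 0.005], 1],
  [[0, 0.05, 10.7], [0, 0, 0.005], 1],
  [[0, 0.05, 10.7], [0, 0, 0.005], 1],
  [[0, 0.05, 10.7], [0, 0, 0.005], 1],
])

```text
time: 12.42
position: [0.6133, 0.2185, 0.1388]
tool_rot: [0.0, -0.043, 0.999, 0.0]
ft_force: [-0.8, -0.5, -4.3]
finger_gap: 0.0126
gripper_force: 69.0
```

```bash
python3 chk.py 6; python3 lev.py 6; python3 -c "
from h import *
im,d,c=grab('scene');cv2.imwrite('pics/s6.png',cv2.resize(im[120:360,340:540,::-1],None,fx=2.5,fy=2.5))"
```

```text
12.425 [0.61325716 0.21854827 0.13882905] [[-0.996, -0.086, 0.001], [-0.086, 0.996, 0.0], [-0.001, -0.0, -1.0]] [0.05667862 0.00582876 0.0374356 ]
bar z slope [-9.60455328e-05  1.67963235e-01] ztop med 0.16790659047750534 expect 0.16615634105059707
line [0.9961825  0.08729531 0.53869045 0.21210505]
rim wrist 2390 ((0.48476219177246094, 0.20737963914871216), (0.08281620591878891, 0.09707850217819214), 6.183425426483154)
stand line [-0.29013027  0.38377185] [0.24625011 0.18822405]
clamp ((0.47391197085380554, 0.20287032425403595), (0.0320584736764431, 0.025132980197668076), 4.856158256530762) 0.16815158106729766 0.16815634105059707
```

View pics/s6.png

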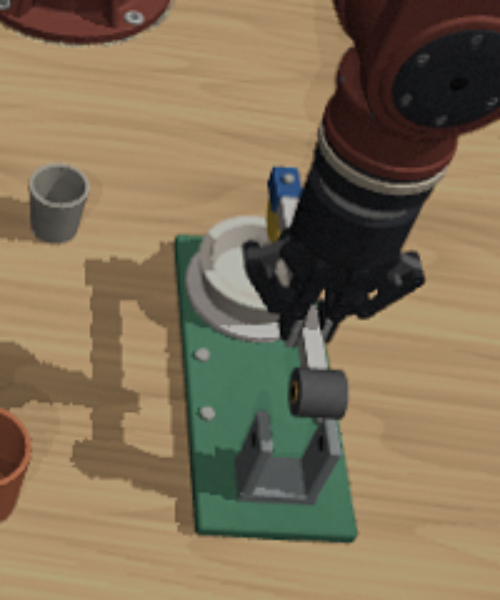

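```bash
python3 -c "
from plant import *
print(abs(sense()['joint_velocities']).max());print(finish_job())"
```

```text
0.003056585673913534
the job is handed in; nothing more can be done
None
```

I swung the cam round to its stop and lifted the lever out by its balance point; it is now held level over the stand, about 4 cm above fork and mould and, by my measurements, within 1–2 mm of centre; the job is handed in.

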